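Slide a handle scale along the rail into the drill jig

ROBOT

A 6-joint arm with a two-finger parallel gripper is mounted at the origin on the work surface. World frame = base frame: x ahead of the robot, y to its left, z up, the work surface at z = 0. Lengths are in mm, angles in degrees, forces in N, time in s.
With the tool pointing down it reaches from about 325 to 925 mm from the base axis. Payload 3.1 kg.
Tool frame: the origin (TCP) lies at the very end of the fingers, on their centre line; the grasp point (between the pads) lies grasp_offset behind it (grasp_offset is the distance from the TCP to the grasp point, in mm); z points along the fingers, y is the line along which they close (so a half turn about z gives the same grasp; the last joint's range is limited). The gripper opens to 85 mm and grips with 20 to 120 N. Pads are 22 mm wide; open, the fingers measure 114 mm over their backs; the gripper's body (76 mm by 85 mm) begins 54 mm behind the grasp point. The pads swing forward as they close: fully open they stand 13 mm farther back than shut.
Start: joints at [-81.085, 12.427, 92.441, -0, 75.132, -6.429], TCP at [165.403, -602.728, 231.3] pointing down, gripper open.
Joint ranges: [-157.48, 157.48], [-44.54, 120.13], [17.64, 146.25], [-64.5, 244.5], [7.68, 150.69], [-147.95, 147.95]. Speed limits (degrees/s): [159.86, 159.86, 180, 180, 180, 180].

INTERFACE

Orientations are given as [roll, pitch, yaw] about the fixed x, y, z axes, in that order (R = Rz(yaw) Ry(pitch) Rx(roll)).
In Python, from station import * gives the robot as it stands. Calls block until the motion is done:
- goto(position, orientation): joint-space move of the TCP to a pose.
- move_l(position, attitude=None, speed=150): straight line of the TCP; attitude=None keeps the orientation; speed is the mean speed in mm/s.
- move_j(angles): joint-space move.
- grip(opening, squeeze=None): finger opening in mm; squeeze is the grip in N (None keeps the last); returns when the fingers have stopped.
- wait(seconds).
- solve_ik(position, orientation): joint angles nearest the present ones, or None.
- get_obs(): the state.
- get_image(name): name is "side" or "top" or "wrist"; returns the picture (480x640x3 uint8, red, green, blue); there is no depth.
- get_calibration(name): a dict with "fx", "fy", "cx", "cy" (pixels), "R" (3x3) and "t" (3): a world point X has camera coordinates R X + t; the wrist camera has in their place "mount" (4x4, takes a point from camera to tool coordinates, whose origin is the TCP and whose axes are the flange's). Camera axes: x right, y down, z forward; pixel columns grow to the right and rows downward; lengths in mm; the calibration is good to about 2 mm. A picture is of the moment at which its call begins: read the wrist's pose just before it. get_calibration takes no time and is no camera call.
A pose or a line that the arm cannot do raises Unreachable and nothing moves.
- sign_off(): hands the job in; it is judged then, once.
Trained networks look in the newest picture that a camera, given by its name, has taken for a name from the list of things; names that differ only in an ending like _2 or _b are one class to them, and where a whole thing is asked for, a point or a joint stands for the part that bears it (a point fixed in the world has none). Each returns a list of dicts, best first, with "score" (0 to 1); they miss things now and then, are a little off and sometimes report something else, mostly with a low value. They report only what shows in the picture. A call takes as long as a camera call. They do not tell look-alikes from the thing itself.
- spot_in(name, camera): "extent" ([centre column, centre row, width, height] in pixels, round what is visible of it).
- regions_of(name, camera): "region" (480x640 bool, what is visible of it) and "extent" ([centre column, centre row, width, height] in pixels, round what is visible of it).
The state is a dict: "t": time; "joint_pos": joint angles; "qvel": joint speeds; "effort": joint torques, N m; "tcp_pos": TCP position; "ee_rot": TCP orientation; "wrist_force": force on the tool from outside, world axes, zero at the start; "moment": the same for the moment, N m; "grip_width": finger opening in mm; "grip_force": force on a finger pad.
Only numpy, scipy, OpenCV 4.12 (cv2) and the standard library are available. Lean on these libraries where they do the work, as an engineer would, in place of code of your own. Each camera call takes 0.05 s, during which the arm holds its last target. There are 200 camera calls.

TASK

Load the wooden handle scale into the drill jig for drilling: push it sideways until its long edge lies flat against the jig's long rail while it is still short of the bridge, then, keeping it against the rail, slide it along under the bridge until its end butts squarely against the end stop. Slide it on the base plate with the fingers all the way, never lifting it, and leave it fully home against both rail and stop; do not disturb the pin block, oil bottle, hammer and knife around the jig.

Things in the scene. Friction and masses are not known exactly. Their poses are not given: they have to be found in the camera images.
- jig: Drill jig fixed to the bench: low, metal. Origin under it on the bench top (z = 0). Its x axis points square to the rail, from the open side towards the rail; y along the rail towards the end stop; z up. Base plate x -92.5 to 72.5, y -165 to 165 mm, flat top at z 12 mm. Except near the bridge and stop (y above 66) the plate is open in front of the rail
- rail (a point): point on the rail's top edge, at (45, 0, 24) mm in the jig's frame, axes as the jig's. The rail is a straight steel bar on the base plate, 12 mm high over it and 20 mm wide, y -155 to 155; its upright face at x 45 mm looks to the jig's -x
- bridge (a point): middle of the bridge's underside, (21, 86, 24) mm in the jig's frame, axes as the jig's. Dark steel plate with two drill bushes over the channel: y 66 to 106, x -28 to 65, underside z 24, top z 34, bush heads to z 37 mm. It rests on the rail and on a foot (x -28 to -3, y 66 to 106): the channel under it is 48 mm wide (x -3 to 45), 12 mm high
- corner (a point): the corner pocket: where the rail's face, the line of the stop's face and the plate's top meet, (45, 120, 12) mm in the jig's frame, axes as the jig's. The end stop is a steel block, 14 mm high on the plate, x -5 to 39, its face at y 120 mm looking to -y, with a 6 mm chip gap to the rail. Between bridge and stop a 14 mm wide gap shows the end of the scale
- scale_mid (a point): centre (half-way up) of the handle scale: loose flat dark hardwood blank 36 x 120 x 9 mm, about 45 g, lying on the base plate short of the bridge and off the rail, up to 25 degrees askew. y runs along it towards the bridge, x across it towards the rail, z up. Fully home this centre is at (27, 60, 16.5) mm in the jig's frame and the rear 66 mm of the scale stick out of the bridge
- scale_lead (a point): centre of the scale's leading end face (120 mm long scale, the end towards the bridge), half-way up; axes as scale_mid
- scale_tail (a point): centre of the scale's other, trailing end face, half-way up; axes as scale_mid
- pin_block: bystander: dark wooden block 50 x 70 x 40 mm with three thin upright steel pins, to 85 mm high in all, standing on the bench beyond the rail; origin under its centre; leave alone
- oil_bottle: bystander: white plastic bottle, 44 mm across, 85 mm high, standing on the bench beyond the rail; origin under its centre; leave alone
- hammer: bystander: hammer 260 mm long lying on the bench beyond the stop end of the jig, handle roughly along the jig's x; leave alone
- knife: bystander: finished knife, 230 mm long, 14 mm high, lying on its side on the bench beyond the other end of the jig, roughly along the jig's x; leave alone
There are look-alikes about, which are no part of the job. What is shaped like the part that bears scale_mid but orange is not meant.

How it is judged:
By the outcome, as a careful person would: the job done as asked, in the order asked, and still so for the second after the job is handed in, with the robot touching nothing.
It also fails if it takes over 51 s, if anything falls off the work surface, if the arm or the gripper's body presses on something with over 40 N, if the wrist force passes 120 N, or if a joint passes its speed limit or range.

## Working session

There is one attempt and no reset: what is moved stays moved. The work goes in short steps, each a Python script; the robot and the scene stay as the last script left them, time stands still between calls to the robot, and variables do not carry over. Pictures are saved under pics/ and viewed, at most 10 in all, crops included, and the job is handed in when it is done.

```bash
ls; mkdir -p pics
python3 - <<'E'
from station import *
import cv2
o=get_obs();print(o)
for c in("top","side"):
    im=get_image(c);cv2.imwrite(f"pics/{c}0.png",im[:,:,::-1])
    k=get_calibration(c);print(c,k)
    for n in("jig","scale_mid","bridge","pin_block","oil_bottle","hammer","knife"):
        try:print(n,[( [round(float(v)) for v in d["extent"]],round(float(d["score"]),2)) for d in spot_in(n,c)])
        except Exception as e:print(n,e)
E
```

```text
pics
{'t': 0.0, 'joint_pos': array([-8.10841949e+01,  1.24772299e+01,  9.25297291e+01, -1.91505913e-03,
        7.51323428e+01, -6.42789056e+00]), 'qvel': array([-0.04106532,  0.05266232,  0.04518182, -0.02305986,  0.05016059,
        0.03222253]), 'effort': array([-5.68842934e-04, -3.96852922e+01, -3.03850865e+01, -2.56245721e-04,
        9.66976775e-03, -2.82287495e-06]), 'tcp_pos': array([ 165.27042185, -601.89424313,  229.95177113]), 'ee_rot': array([-1.79861367e+02, -1.37570701e-02,  1.53441726e+01]), 'wrist_force': array([ 0.04238577, -0.3793763 ,  0.56950516]), 'moment': array([-0.02064465, -0.0001487 ,  0.02466577]), 'grip_force': 0.0, 'grip_width': 85.70034354297884}
top {'fx': 517.7353023630319, 'fy': 517.7353023630319, 'cx': 323.0256365590447, 'cy': 241.3905236192099, 'R': array([[-0.02907632, -0.99956108,  0.00567495],
       [-0.97803431,  0.02727687, -0.20665155],
       [ 0.20640605, -0.01155896, -0.97839815]]), 't': array([  33.39221111,  558.59778407, 1045.85854927])}
jig [([318, 251, 149, 78], 0.77)]
scale_mid [([458, 341, 18, 62], 0.86), ([357, 256, 60, 33], 0.83), ([357, 337, 25, 61], 0.61)]
bridge [([319, 250, 150, 81], 0.84)]
pin_block [([354, 177, 40, 29], 0.78)]
oil_bottle [([293, 164, 22, 28], 0.79)]
hammer [([206, 228, 45, 116], 0.95)]
knife [([440, 240, 17, 99], 0.91)]
side {'fx': 508.5730016132938, 'fy': 508.5730016132938, 'cx': 319.0554309649718, 'cy': 243.68303165580272, 'R': array([[ 0.95811739, -0.28616504, -0.0109838 ],
       [-0.22976887, -0.74527118, -0.62592103],
       [ 0.17093081,  0.60222956, -0.77980909]]), 't': array([-521.9366017 ,  164.10624406,  891.14111233])}
jig [([325, 258, 119, 147], 0.61)]
scale_mid [([319, 283, 52, 59], 0.85), ([245, 422, 78, 42], 0.62)]
bridge []
pin_block [([414, 257, 29, 46], 0.55)]
oil_bottle [([401, 196, 21, 41], 0.83)]
hammer [([312, 147, 116, 26], 0.57)]
knife [([374, 373, 137, 36], 0.91)]
```

Run:
```python
import cv2
a=cv2.imread("pics/top0.png")[130:380,170:490]
cv2.imwrite("pics/topc.png",cv2.resize(a,None,fx=2.4,fy=2.4,interpolation=cv2.INTER_CUBIC))
```

```text
(no output)
```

View pics/topc.png

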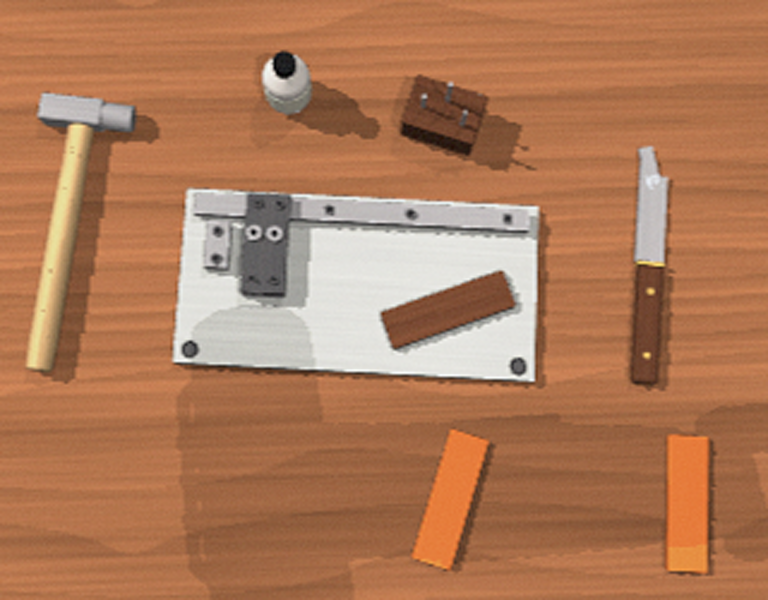

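The top view shows the jig with the bridge and stop on the left and the rail along the upper edge. Three pieces could be the scale:
- A dark brown piece lies on the base plate at (357,256).
- An orange piece is on the bench at (357,337).
- Another orange piece is on the bench at (458,341).

The dark one on the plate fits the description, and this enlarged crop confirms it. Its lead end (left) is the end farther from the rail. Next I'll get rough poses, then look with the wrist camera.

```bash
cat > h.py <<'E'
from station import *
import numpy as np, cv2
def ray_plane(uv,K,R,t,z):
    uv=np.atleast_2d(np.asarray(uv,float))
    d=np.c_[(uv[:,0]-K["cx"])/K["fx"],(uv[:,1]-K["cy"])/K["fy"],np.ones(len(uv))]@R
    c=-R.T@t
    return c+d*((z-c[2])/d[:,2])[:,None]
def wristRt(o,K):
    r,p,y=np.radians(o["ee_rot"]);c,s=np.cos,np.sin
    Rz=np.array([[c(y),-s(y),0],[s(y),c(y),0],[0,0,1]]);Ry=np.array([[c(p),0,s(p)],[0,1,0],[-s(p),0,c(p)]]);Rx=np.array([[1,0,0],[0,c(r),-s(r)],[0,s(r),c(r)]])
    T=np.eye(4);T[:3,:3]=Rz@Ry@Rx;T[:3,3]=o["tcp_pos"]
    C=np.linalg.inv(T@np.array(K["mount"]));return C[:3,:3],C[:3,3]
def fit2d(P,Q): # Q=R P+t
    p,q=P.mean(0),Q.mean(0);a,b=P-p,Q-q
    th=np.arctan2((a[:,0]*b[:,1]-a[:,1]*b[:,0]).sum(),(a*b).sum())
    R=np.array([[np.cos(th),-np.sin(th)],[np.sin(th),np.cos(th)]]);t=q-R@p
    return np.degrees(th),R,t,np.linalg.norm(P@R.T+t-Q,axis=1)
E
python3 - <<'E'
from h import *
K=get_calibration("top");R,t=np.array(K["R"]),np.array(K["t"])
px=np.array([[187,190],[540,207],[535,382],[174,363]])/2.4+[170,130]
Q=ray_plane(px,K,R,t,12)[:,:2]
P=np.array([[72.5,165],[72.5,-165],[-92.5,-165],[-92.5,165.]])
th,Rj,tj,e=fit2d(P,Q);print(th,tj,e)
print("scale(jig)",(ray_plane(np.array([[448,310]])/2.4+[170,130],K,R,t,21)[:,:2]-tj)@Rj)
print("pin,bottle(jig)",(ray_plane(np.array([[437,130],[290,100]])/2.4+[170,130],K,R,t,0)[:,:2]-tj)@Rj)
c=tj+Rj@[-60,0]
goto([c[0],c[1],330],[180,0,th])
o=get_obs();im=get_image("wrist");cv2.imwrite("pics/w0.png",im[:,:,::-1]);np.savez("w0",tcp_pos=o["tcp_pos"],ee_rot=o["ee_rot"])
print(o["t"],o["tcp_pos"],o["ee_rot"],get_calibration("wrist"))
E
```

```text
-4.532152908411255 [563.33689908  24.27724729] [1.07087698 0.66406011 0.4401648  0.97387633]
scale(jig) [[-31.57924809 -82.52774773]]
pin,bottle(jig) [[146.73673595 -66.89499826]
 [169.61850639  75.76780132]]
3.3583 [503.60854559  28.39342524 329.83618653] [ 1.79986877e+02  1.21224229e-02 -4.58734335e+00] {'fx': 350.04546005671926, 'fy': 350.04546005671926, 'cx': 320.8562973346297, 'cy': 237.81794578697063, 'mount': array([[-4.91014925e-04, -9.45094527e-01, -3.26796716e-01,
         8.43947677e+01],
       [ 9.99999784e-01, -6.07027529e-04,  2.53012265e-04,
         6.65627822e-01],
       [-4.37495110e-04, -3.26796521e-01,  9.45094621e-01,
        -1.42205076e+02],
       [ 0.00000000e+00,  0.00000000e+00,  0.00000000e+00,
         1.00000000e+00]])}
```

View pics/w0.png

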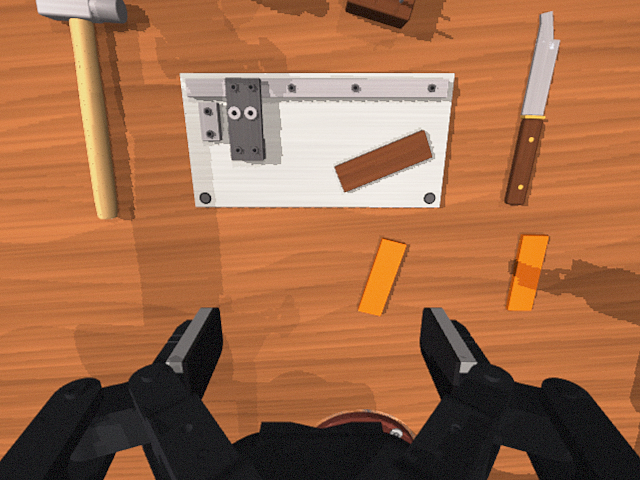

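The wrist view shows the plate with corners at about (180,73), (454,73), (442,207) and (196,207). The scale's corners are at about (427,130), (433,156), (345,192) and (335,168). I'll fit both poses from this view.

```bash
cat >> h.py <<'E'
Pl=np.array([[72.5,165],[72.5,-165],[-92.5,-165],[-92.5,165.]])
def scale_in(cam,K,R,t,Rj,tj,near=None):
    best=None
    for d in regions_of("scale_mid",cam):
        m=d["region"].astype(np.uint8)
        c=cv2.findContours(m,0,1)[0];c=max(c,key=cv2.contourArea).reshape(-1,2)
        g=(ray_plane(c,K,R,t,21)[:,:2]-tj)@Rj
        (x,y),(a,b),ang=cv2.minAreaRect(g.astype(np.float32))
        box=cv2.boxPoints(((x,y),(a,b),ang))
        v=max((box[1]-box[0],box[2]-box[1]),key=np.linalg.norm);v=v if v[1]>0 else -v
        print("scale jig xy %.1f %.1f size %.0f %.0f skew(lead toward rail) %.1f score %.2f"%(x,y,a,b,np.degrees(np.arctan2(v[0],v[1])),d["score"]))
E
python3 - <<'E'
from h import *
K=get_calibration("wrist");o=np.load("w0.npz");R,t=wristRt(o,K)
im=get_image("wrist")
Q=ray_plane([[180,73],[454,73],[442.5,207],[195.5,207]],K,R,t,12)[:,:2]
th,Rj,tj,e=fit2d(Pl,Q);print("wrist",th,tj,e)
scale_in("wrist",K,R,t,Rj,tj)
Kt=get_calibration("top");Rt,tt=np.array(Kt["R"]),np.array(Kt["t"])
E
```

```text
wrist -4.471422165690591 [565.15270165  26.07910231] [0.37379195 2.11802735 2.52084876 1.05745348]
scale jig xy -187.2 -292.4 size 40 118 skew(lead toward rail) -88.9 score 0.86
scale jig xy -29.9 -81.8 size 40 122 skew(lead toward rail) -21.2 score 0.83
scale jig xy -193.2 -87.9 size 36 118 skew(lead toward rail) -74.5 score 0.57
scale jig xy -8.7 1.7 size 323 160 skew(lead toward rail) 0.2 score 0.20
```

```bash
cat >> h.py <<'E'
TH=-4.5;tj=np.array([564.2,25.2]);a=np.radians(TH);Rj=np.array([[np.cos(a),-np.sin(a)],[np.sin(a),np.cos(a)]])
def W(x,y,z): p=tj+Rj@[x,y];return [p[0],p[1],z]
def jf(o=None): return Rj.T@(o or get_obs())["wrist_force"][:2]
def jp(o=None):
    o=o or get_obs();return np.r_[(o["tcp_pos"][:2]-tj)@Rj,o["tcp_pos"][2]]
def descend(x,y,z0,zmin,dF=2.5):
    wait(.2);f0=get_obs()["wrist_force"][2];z=z0
    while z>zmin:
        z-=1;move_l(W(x,y,z),speed=25);f=get_obs()["wrist_force"][2]-f0
        if abs(f)>dF:break
    print("touch z",z,"F",f,"tcp",jp());return z
def push(p0,d,n,lim,step=1.,speed=25):
    """step along jig direction d until force opposing exceeds lim"""
    d=np.array(d,float);f0=jf();p=np.array(p0,float)
    for i in range(n):
        p[:2]+=d*step;move_l(W(*p),speed=speed);f=jf()-f0
        if -(f@d)>lim:break
    print("push end cmd",p,"act",jp(),"F",f,"t",get_obs()["t"]);return p
E
python3 - <<'E'
from h import *
grip(60)
print(get_obs()["grip_width"],get_obs()["t"])
goto(W(-84,-88,60),[180,0,TH])
move_l(W(-84,-88,16),speed=80)
z=descend(-84,-88,16,0)
move_l(W(-84,-88,z+2.5),speed=40)
im=get_image("wrist");cv2.imwrite("pics/w1.png",im[:,:,::-1]);print(get_obs()["t"],jp(),get_obs()["wrist_force"])
E
```

```text
59.95317466403138 3.8833
touch z 6 F 8.35693640183233 tcp [-83.95551584 -88.01842844   6.93928941]
8.6833 [-84.01261817 -87.98924058   8.42769484] [-0.23618457 -0.82837887  0.06300414]
```

View pics/w1.png

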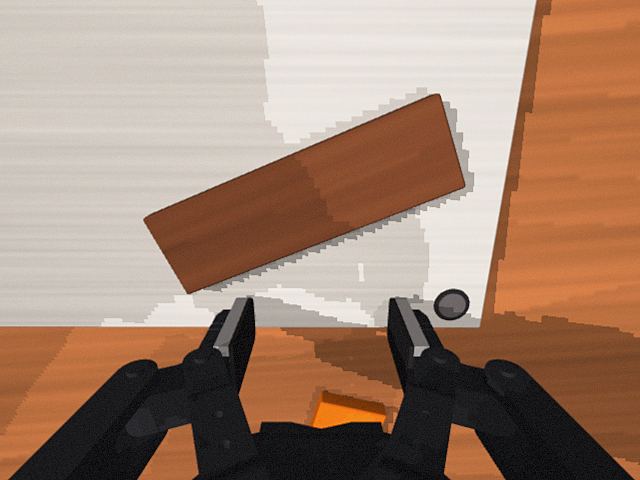

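The fingers straddle the plate edge at (235,310) and (405,310), just behind the scale's free long edge. The left finger faces the lead half, so I'll push now.

Run:
```python
from h import *
z=8.5
move_l(W(-12,-88,z),speed=35)
print(jf(),jp(),get_obs()["t"])
p=push([-12,-88,z],[1,0],18,4)
im=get_image("wrist");cv2.imwrite("pics/w2.png",im[:,:,::-1])
```

```text
[-1.62601699 -0.68865611] [-12.12791733 -87.9686714    8.50335326] 10.8917
push end cmd [  1.  -88.    8.5] act [ -1.02376539 -87.9238517    8.17422654] F [-4.42247477  0.94581936] t 14.1417
```

View pics/w2.png

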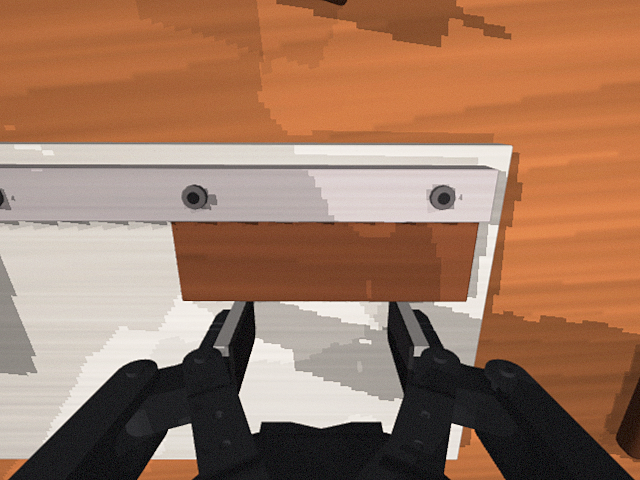

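The scale is now flat against the rail: its edge runs along the rail face at row 222, from column 172 to 478, and it's well short of the bridge. Next I'll release it, turn the gripper and push the tail.

Run:
```python
from h import *
K=get_calibration("wrist");o=get_obs();R,t=wristRt(o,K)
g=lambda uv,z:(ray_plane(uv,K,R,t,z)[:,:2]-tj)@Rj
print("scale corners",g([[172,222],[478,222],[466,300],[183,300]],21).round(1))
print("rail face top",g([[172,221],[490,221]],24).round(1),"plate",g([[512,146],[458,459]],12).round(1))
move_l(W(-3,-88,8.5),speed=20);move_l(W(-14,-88,8.5),speed=60)
move_l(W(-14,-88,70),speed=150)
im=get_image("wrist");print(get_obs()["t"])
o=get_obs();R,t=wristRt(o,K);scale_in("wrist",K,R,t,Rj,tj)
```

```text
scale corners [[  45.3  -31.4]
 [  45.2 -149.1]
 [  11.3 -149.1]
 [  11.4  -31.2]]
rail face top [[  46.5  -32.8]
 [  46.5 -152.1]] plate [[  72.8 -161.8]
 [ -90.3 -162.2]]
15.4833
scale jig xy -130.9 -102.1 size 35 21 skew(lead toward rail) 11.1 score 0.95
scale jig xy -140.6 -284.8 size 40 53 skew(lead toward rail) -90.0 score 0.93
scale jig xy 28.0 -89.5 size 36 119 skew(lead toward rail) -0.3 score 0.91
```

Run:
```python
from h import *
K=get_calibration("wrist")
grip(4)
goto(W(26.5,-170,50),[180,0,TH+90])
move_l(W(26.5,-170,14.5),speed=80)
print(jp(),get_obs()["t"],get_obs()["grip_width"],jf())
move_l(W(27,-85,14.5),speed=40)
im=get_image("wrist");cv2.imwrite("pics/w3.png",im[:,:,::-1]);print(jp(),get_obs()["t"],jf())
o=get_obs();R,t=wristRt(o,K);scale_in("wrist",K,R,t,Rj,tj)
```

```text
[  25.84219321 -169.774773     13.41176039] 18.1917 3.8553736365409317 [-0.43817594 -0.01866369]
[ 26.98107799 -85.04718177  14.42604263] 20.5167 [-1.0159399  -2.62272023]
scale jig xy -32.3 -55.2 size 182 102 skew(lead toward rail) 0.1 score 0.24
```

View pics/w3.png

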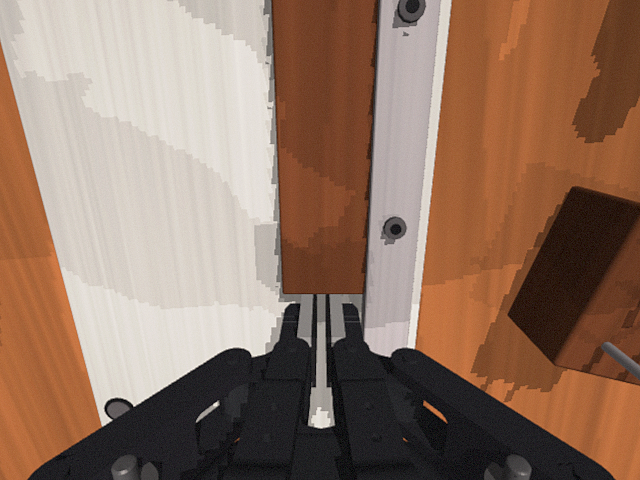

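The scale is still flat along the rail (edge at columns 365–377), and the fingers sit squarely on the tail at row 293. I'll carry on under the bridge to the stop.

Run:
```python
from h import *
move_l(W(27.3,-20,14.5),speed=40)
print(jp(),jf(),get_obs()["t"])
p=push([27.3,-20,14.5],[0,1],18,7)
im=get_image("wrist");cv2.imwrite("pics/w4.png",im[:,:,::-1]);print(jp(),get_obs()["t"],jf())
```

```text
[ 27.25951048 -20.02674504  14.40204453] [-0.54008164 -1.27746177] 22.3417
push end cmd [27.3 -5.  14.5] act [27.31747852 -7.63433249 14.54069118] F [ 0.4747273  -8.32591796] t 26.0917
[27.32775364 -7.64264036 14.53763343] 26.1417 [ 0.37552444 -9.69594162]
```

View pics/w4.png

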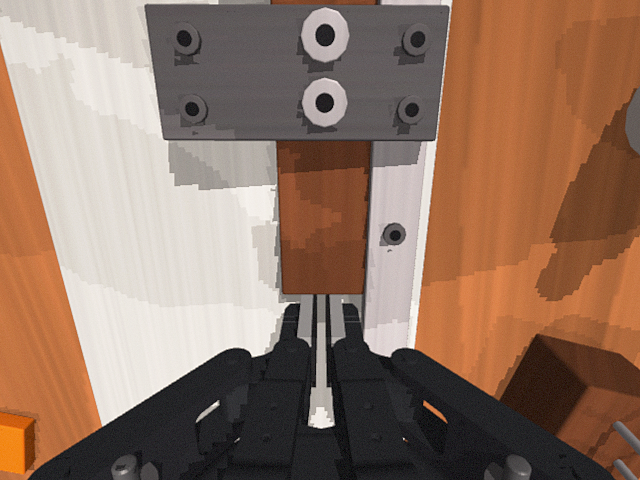

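The tail stopped against a firm 9 N reaction, the scale lies along the rail (columns 364–372), and its lead end is under the bridge. I'll back off and check the gap at the stop.

Run:
```python
from h import *
K=get_calibration("wrist")
move_l(W(27.3,-9,14.5),speed=20);move_l(W(27,-22,14.5),speed=60);move_l(W(27,-22,70),speed=150)
goto(W(23,20,150),[180,0,TH+90])
o=get_obs();im=get_image("wrist");cv2.imwrite("pics/w5.png",im[:,:,::-1]);np.savez("w5",tcp_pos=o["tcp_pos"],ee_rot=o["ee_rot"]);print(o["t"])
cv2.imwrite("pics/w5c.png",cv2.resize(im[60:300,200:480][:,:,::-1],None,fx=2.5,fy=2.5,interpolation=cv2.INTER_CUBIC))
```

```text
27.825
```

View pics/w5c.png

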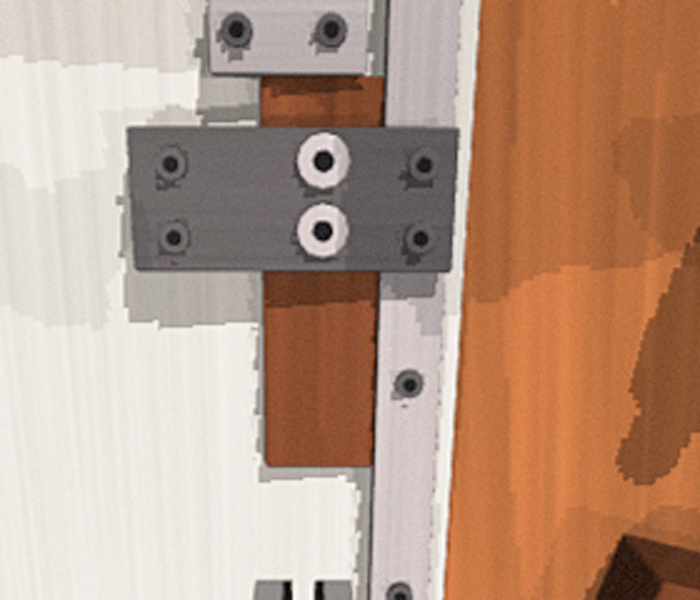

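The lead end meets the stop face, showing in the gap at (320,75) in the crop, and the long edge lies along the rail. There's time for a gentle seating press on the rear part. Comparing its contact position with the first press (x ≈ -1) will show whether any gap was left.

Run:
```python
from h import *
K=get_calibration("wrist")
goto(W(-20,30,60),[180,0,TH]);grip(25)
move_l(W(-20,30,13),speed=100)
print(jp(),jf(),get_obs()["t"])
move_l(W(-6,30,13),speed=40);wait(.2)
f0=jf();x=-6.
while x<4:
    x+=.7;move_l(W(x,30,13),speed=25);f=jf()-f0
    print(round(x,1),jp()[0].round(2),f[0].round(2))
    if f[0]<-4:break
move_l(W(x-3,30,13),speed=20);move_l(W(-20,30,13),speed=80);move_l(W(-20,30,90),speed=150)
print(get_obs()["t"])
```

```text
[-20.29184123  30.00106879  12.35664462] [ 0.21737703 -0.29851627] 30.2417
-5.3 -5.31 -0.47
-4.6 -4.53 -0.57
-3.9 -3.81 -0.63
-3.2 -3.16 -0.09
-2.5 -2.4 -0.33
-1.8 -1.74 -0.46
-1.1 -1.02 -1.25
-0.4 -0.79 -1.15
0.3 -0.71 -4.86
34.525
```

Contact came at x ≈ -0.9, the same as the first press, so it was already seated. One last look before handing in.

Run:
```python
from h import *
goto(W(23,20,150),[180,0,TH+90])
im=get_image("wrist");a=cv2.imread("pics/w5.png")[:,:,::-1]
c=lambda i:cv2.resize(i[80:270,280:380][:,:,::-1],None,fx=3,fy=3,interpolation=cv2.INTER_CUBIC)
cv2.imwrite("pics/w6.png",np.hstack([c(a),c(im)]));t=get_image("top");cv2.imwrite("pics/top6.png",t[:,:,::-1]);print(get_obs()["t"])
```

```text
36.0417
```

View pics/w6.png

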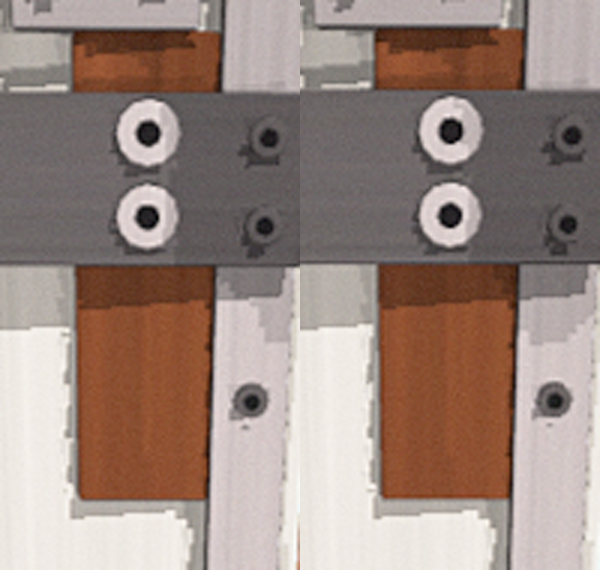

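The two views, before and after the press, look the same: the scale is flush with both rail and stop. Handing in.

```bash
python3 -c "
from station import *
print(sign_off())"
```

```text
the job is handed in; nothing more can be done
None
```

The scale is home against both rail and stop, slid in on the plate in the order asked with no contact with the bystanders, and the job was handed in at about 36 s of the 51 s limit.

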